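# Return the condiments to their own holders

## Task

Put the four table condiments back into their own holders: the gold-lidded jam jar into the round yellow holder, the clear shaker with the grey top into the round grey holder, the black-capped spice jar into the round black holder, and the brown-capped sauce bottle into the oblong red tray, its long side along the tray's long side. Each must stand upright and flat on the floor of its holder, fully inside the rim. Knock nothing over, and leave the kitchen timer and the shot glass where they are.

Things in the scene. Friction and masses are not known exactly. Their poses are not given: they have to be found in the camera images.
- jam_jar: Round glass jam jar with red jam and a gold lid, 60 mm in diameter, 85 mm tall, about 0.3 kg, standing upright. Origin: centre of its underside, z up. Can be gripped across the glass or the lid.
- shaker: Round clear shaker with a grey perforated top, 44 mm in diameter, 90 mm tall, about 0.1 kg, standing upright. Origin: centre of its underside, z up.
- spice_jar: Round spice jar with a dark label and a black cap, 41 mm in diameter, 105 mm tall, about 0.11 kg, standing upright; the cap is its top quarter. Origin: centre of its underside, z up.
- sauce_bottle: Oval squeeze bottle of red dessert sauce with a dark brown closed cap (fixed), 42 mm (x) by 55 mm (y), 141 mm tall, about 0.23 kg, standing upright; cap from 106 mm up, base 37 by 53 mm. Origin: centre of its underside, x across the narrow way, y along the wide way, z up.
- yellow_holder: Low round yellow holder for the jam jar, fixed to the table: outside diameter 86 mm, inside 78 mm, floor 3 mm and rim 9 mm above the table. Origin: centre of its underside, z up.
- grey_holder: Low round grey holder for the shaker, fixed to the table: outside diameter 70 mm, inside 62 mm, floor 3 mm and rim 9 mm above the table. Origin: centre of its underside, z up.
- black_holder: Low round black holder for the spice jar, fixed to the table: outside diameter 68 mm, inside 60 mm, floor 3 mm and rim 9 mm above the table. Origin: centre of its underside, z up.
- red_tray: Low oblong red tray for the sauce bottle, fixed to the table: outside 64 mm (x) by 80 mm (y), inside 56 by 72 mm, floor 4 mm and rim 9 mm above the table. Origin: centre of its underside, y along its long side, z up.
- kitchen_timer: Bystander: round red and white kitchen timer, 64 mm in diameter, 39 mm tall, loose; to be left alone. Origin: centre of its underside.
- shot_glass: Bystander: small clear shot glass, 46 mm in diameter, 57 mm tall, standing upright, loose; to be left alone. Origin: centre of its underside.
There are look-alikes about, which are no part of the job. What is shaped like the spice_jar but blue is not meant. Leave any green look-alike of the jam_jar alone.

How it is judged:
At the end, for the whole second after the job is handed in: In its own holder, each within 13 mm (sauce bottle 16 mm) of its centre, underside under 7.5 mm above the table, upright within 0.06 rad, at rest; the sauce bottle's wide way along the tray's long side within 0.3 rad, either way round; kitchen timer and shot glass within 30 mm of their start (horizontal distance between jam_jar and yellow_holder below 0.013 m and z of jam_jar in the frame of yellow_holder below 0.0075 m and angle between each of jam_jar, shaker, spice_jar, sauce_bottle's own z axis and vertical below 0.06 rad and linear speed of each of jam_jar, shaker, spice_jar, sauce_bottle below 0.02 m/s and horizontal distance between shaker and grey_holder below 0.013 m and z of shaker in the frame of grey_holder below 0.0075 m and horizontal distance between spice_jar and black_holder below 0.013 m and z of spice_jar in the frame of black_holder below 0.0075 m and horizontal distance between sauce_bottle and red_tray below 0.016 m and z of sauce_bottle in the frame of red_tray below 0.0075 m and angle between the x axis of sauce_bottle and the x axis of red_tray, either way round below 0.3 rad and distance of each of kitchen_timer, shot_glass from where it was at the start of the episode below 0.03 m); the robot touches nothing.
It fails at once if a condiment is knocked over (angle between any of jam_jar, shaker, spice_jar, sauce_bottle's own z axis and vertical above 0.8 rad).
It fails at once if the kitchen timer or the shot glass is moved (distance of any of kitchen_timer, shot_glass from where it was at the start of the episode above 0.03 m).
It fails at once if the kitchen timer or the shot glass is knocked over (angle between any of kitchen_timer, shot_glass's own z axis and vertical above 0.8 rad).
It also fails if it takes over 106 s, if anything falls off the work surface, if the arm or the gripper's body presses on something with over 40 N, if the wrist force passes 120 N, or if a joint passes its speed limit or range.

## Robot

A 6-joint arm with a two-finger parallel gripper is mounted at the origin on the work surface; the furniture and walls round the work are solid. World frame = base frame: x ahead of the robot, y to its left, z up, the work surface at z = 0. Lengths are in m, angles in rad, forces in N, time in s.
With the tool pointing down it reaches from about 0.375 to 0.975 m from the base axis. Payload 3.8 kg.
Tool frame: the origin (TCP) lies at the very end of the fingers, on their centre line; the grasp point (between the pads) lies 19 mm behind it (bot.pinch_z is the distance from the TCP to the grasp point, in m); x points along the fingers, y is the direction in which the jaws open and shut, and the axes are right-handed (so a half turn about x gives the same grasp; the last joint's range is limited). The gripper opens to 85 mm and grips with 20 to 120 N. Pads are 22 mm wide; open, the fingers measure 114 mm over their backs; the gripper's body (76 mm by 85 mm) begins 54 mm behind the grasp point. The pads swing forward as they close: fully open they stand 13 mm farther back than shut.
Start: joints at [1.137, 0.264, 1.604, -0, 1.274, -0.037], TCP at [0.261, 0.623, 0.231] pointing down, gripper open.
Joint ranges: [-2.63, 2.63], [-0.94, 2.18], [0.31, 2.57], [-1.31, 4.45], [0, 2.66], [-2.55, 2.55]. Speed limits (rad/s): [2.57, 2.57, 3.14, 3.14, 3.14, 3.14].

## Interface

Orientations are given as a rotation vector (axis times angle).
In Python, from workcell import monitor, imaging, finish_job, bot gives the robot as it stands.
- The arm moves only by the tool jog_arm, never from a script. Its argument "rows" is a list of rows, each a list of 7 numbers: the shift along the tool's x, y, z in m, then the turn, a rotation vector about the tool's x, y, z in rad, then the opening in per cent of the stroke, from 0 (shut) to 100 (fully open). A call has 1 to 20 rows; each row is the pose to reach, as a shift and turn from the pose measured when the call began, along the tool's axes at that moment; what a row does not reach only later rows make up. A row lasts 1/10 s, in which the tool goes at most 50 mm and 8.59 degrees, less where a joint would pass 70% of its speed; a pose out of reach is approached as far as the arm can. A call with a gripper value outside its range is refused whole. The fingers move at their own pace and stop on an object; "force" is the grip in N (left out, the last holds). Time passes only in rows, so rows that repeat a pose let the fingers close. It gives the time, the measured TCP pose, the force and the opening at its end, in the units of the state.
- monitor.read_state(): the state, without advancing time (a new reading comes with each control period).
- imaging.read_camera(name): name is "scene" or "top"; returns the picture (384x512x3 uint8, blue, green, red); there is no depth.
- imaging.camera_params(name): a dict with "fx", "fy", "cx", "cy" (pixels), "T" (4x4, takes a point from camera to world coordinates). Camera axes: x right, y down, z forward; pixel columns grow to the right and rows downward; lengths in m; the calibration is good to about 2 mm. A picture is of the moment at which its call begins. camera_params takes no time and is no camera call.
- finish_job(): hands the job in, once; it reports no verdict.
The state is a dict: "time": time; "q": joint angles; "joint_vel": joint speeds; "joint_torque": joint torques, N m; "tool_pos": TCP position; "tcp_rot": TCP orientation; "wrist_force": force on the tool from outside, world axes, zero at the start; "torque": the same for the moment, N m; "width": opening from 0.0 (shut) to 1.0 (fully open).
Only numpy, scipy, OpenCV 4.12 (cv2) and the standard library are available. Lean on these libraries where they do the work, as an engineer would, in place of code of your own. Each camera call takes 0.05 s, during which the arm holds its last target. There are 200 camera calls.

## Working session

There is one attempt and no reset: what is moved stays moved. The work goes in short steps, Python scripts to look and compute and a tool call to move; the robot and the scene stay as the last step left them, time stands still between calls to the robot, and variables do not carry over. Pictures are saved under pics/ and viewed, about 12 in all and at most 16, crops included, and the job is handed in when it is done.

Besides the shell and the picture viewer there is one more tool, called after ">>>" in YAML: its name, and indented under it one key for each argument. jog_arm: Moves the arm, as the interface text tells. Its arguments: {"type":"object","properties":{"rows":{"type":"array","items":{"type":"array","items":{"type":"number"}}},"force":{"type":"number"}},"required":["rows"]}

```bash
mkdir -p pics; python3 - <<'E'
from workcell import monitor, imaging, bot
import cv2,numpy as np
print(monitor.read_state()); print(bot.pinch_z)
for n in ("scene","top"):
    im=imaging.read_camera(n); cv2.imwrite(f"pics/{n}0.png",im)
    p=imaging.camera_params(n); print(n,{k:(np.round(v,4).tolist() if k=="T" else v) for k,v in p.items()})
E
```

```text
{'time': 0.0, 'q': array([ 1.13707739e+00,  2.64751357e-01,  1.60538056e+00,  2.00381013e-05,
        1.27369498e+00, -3.69089238e-02]), 'joint_vel': array([-1.09301991e-03, -1.28982246e-03, -2.79385639e-04, -1.24968727e-04,
        8.46620088e-05, -6.26764896e-04]), 'joint_torque': array([ 9.90231820e-04, -5.15100574e+01, -3.67314577e+01, -1.14864447e-04,
        1.27785842e-02,  1.94059493e-05]), 'tool_pos': array([0.26056595, 0.62188613, 0.22995969]), 'tcp_rot': array([ 0.30959902,  1.54882912, -0.31302345]), 'wrist_force': array([8.13827173e-01, 1.08804981e+00, 8.77755698e-04]), 'torque': array([ 0.01968527, -0.02032319, -0.05172225]), 'width': 1.0002168958900348}
0.0187
scene {'fx': 453.31995339269065, 'fy': 453.31995339269065, 'cx': 251.99558860609255, 'cy': 195.32115362137725, 'T': [[0.9072, -0.1897, 0.3755, 0.1697], [-0.4207, -0.4137, 0.8074, -0.5168], [0.0022, -0.8904, -0.4551, 0.4203], [0.0, 0.0, 0.0, 1.0]]}
top {'fx': 496.6708365164946, 'fy': 496.6708365164946, 'cx': 255.37827225261674, 'cy': 189.62209161784773, 'T': [[0.0025, -0.9967, 0.0811, 0.4238], [-0.9999, -0.0033, -0.0103, 0.185], [0.0105, -0.0811, -0.9967, 0.988], [0.0, 0.0, 0.0, 1.0]]}
```

View pics/top0.png

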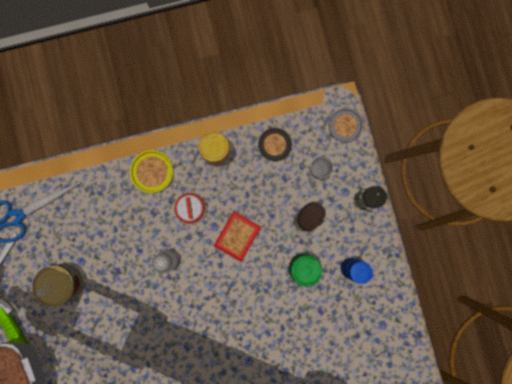

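View pics/scene0.png

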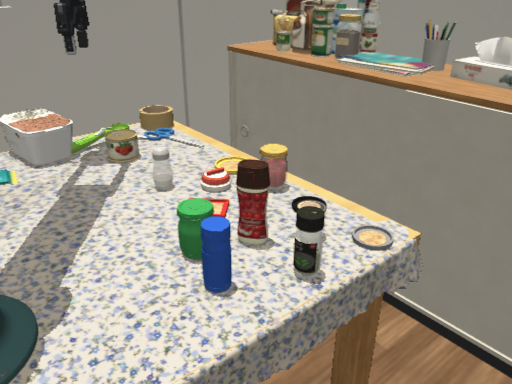

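The top view shows yellow holder (152,171), jam (214,148), black holder (275,143), grey holder (345,124), tray (237,236), sauce (311,216) and spice (372,197). It also shows the timer (190,207) and two clear things at (320,167) and (165,261). I'll zoom in to tell those two apart.

```bash
cat > h.py <<'E'
from workcell import monitor, imaging, bot
import cv2,numpy as np
P={n:imaging.camera_params(n) for n in ("scene","top")}
def ray(n,u,v):
    p=P[n];T=np.array(p["T"]);return T[:3,3],T[:3,:3]@np.array([(u-p["cx"])/p["fx"],(v-p["cy"])/p["fy"],1])
def onz(n,u,v,z):
    o,d=ray(n,u,v);return (o+d*(z-o[2])/d[2])[:2]
def proj(n,X):
    p=P[n];T=np.array(p["T"]);c=T[:3,:3].T@(np.array(X)-T[:3,3]);return np.array([p["fx"]*c[0]/c[2]+p["cx"],p["fy"]*c[1]/c[2]+p["cy"]])
E
python3 - <<'E'
from h import *
t=cv2.imread("pics/top0.png");s=cv2.imread("pics/scene0.png")
c=cv2.resize(t[100:300,120:400],None,fx=2.85,fy=2.85,interpolation=cv2.INTER_CUBIC);cv2.imwrite("pics/c1.png",c)
c=cv2.resize(s[130:310,130:410],None,fx=2.85,fy=2.85,interpolation=cv2.INTER_CUBIC);cv2.imwrite("pics/c2.png",c)
for n,u,v,z in [("yh",152,171,.009),("jam",214,148,.085),("bh",275,143,.009),("gh",345,124,.009),("g1",320,167,.057),("g1",320,167,.09),("timer",190,207,.035),("tray",237,236,.009),("sauce",311,216,.141),("spice",374,197,.105),("green",306,269,.085),("blue",358,271,.105),("shk",163,262,.09)]:
    x=onz("top",u,v,z);print(n,x.round(3),proj("scene",[*x,z]).round())
E
```

```text
yh [0.54 0.38] [234. 163.]
jam [0.574 0.252] [273. 148.]
bh [0.597 0.136] [310. 203.]
gh [ 0.636 -0.004] [373. 234.]
g1 [0.543 0.053] [310. 205.]
g1 [0.539 0.058] [308. 187.]
timer [0.468 0.3  ] [216. 171.]
tray [0.412 0.211] [206. 205.]
sauce [0.448 0.081] [252. 163.]
spice [ 0.483 -0.036] [309. 211.]
green [0.354 0.084] [197. 205.]
blue [ 0.352 -0.006] [216. 220.]
shk [0.366 0.341] [161. 147.]
```

View pics/c1.png

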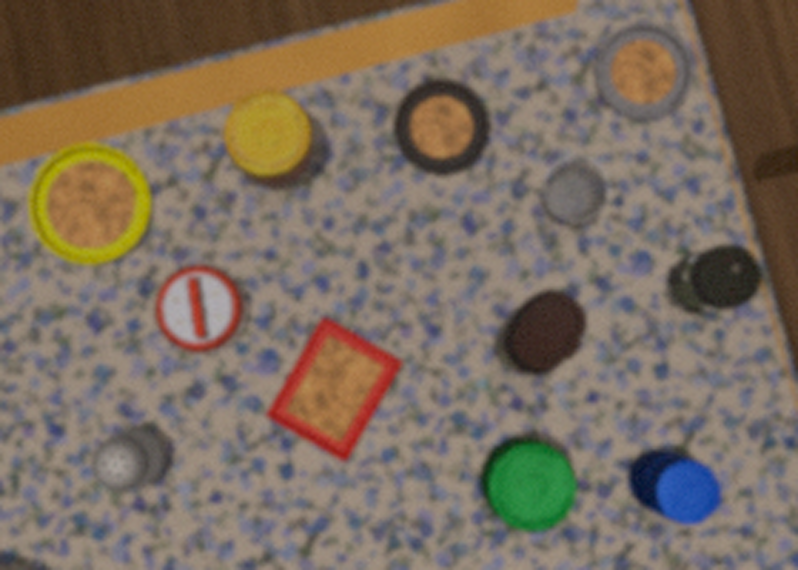

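View pics/c2.png

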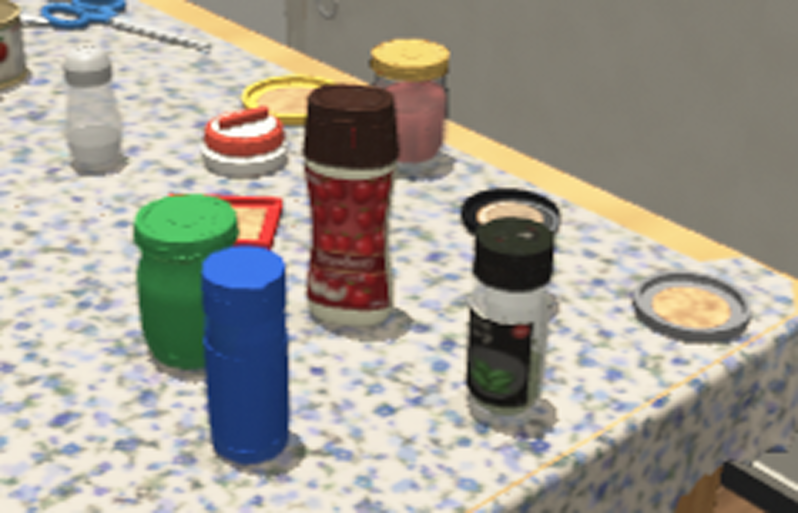

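The grey-topped shaker is at top (163,262) and the shot glass at (320,167), hidden in scene behind the spice jar. Next I'll measure positions with masks.

```bash
cat >> h.py <<'E'
MASK={"yh":((22,150,120),(35,255,255)),"jam":((15,120,60),(30,255,255)),"red":((0,150,80),(8,255,255)),"sauce":((0,40,10),(20,255,75)),"dark":((0,0,0),(179,255,60))}
def blob(im,box,lo,hi):
    u0,v0,u1,v1=box;m=cv2.inRange(cv2.cvtColor(im[v0:v1,u0:u1],cv2.COLOR_BGR2HSV),np.array(lo),np.array(hi))
    cs,_=cv2.findContours(m,cv2.RETR_EXTERNAL,cv2.CHAIN_APPROX_NONE);c=max(cs,key=cv2.contourArea)
    return cv2.convexHull(c)+np.array([u0,v0])
E
python3 - <<'E'
from h import *
t=cv2.imread("pics/top0.png")
hsv=cv2.cvtColor(t,cv2.COLOR_BGR2HSV)
for n,u,v in [("yrim",133,171),("lid",214,146),("bhrim",261,144),("ghrim",331,130),("tray",226,222),("sauce",311,216),("spice",376,196),("shk",161,263),("shkbody",174,260),("tbl",250,180)]: print(n,hsv[v,u])
for n,box,lo,hi,z in [("yh",(125,145,180,200),(24,150,90),(36,255,255),.009),("jam",(192,128,236,166),(15,150,110),(32,255,255),.085),("bh",(255,122,296,164),(0,0,0),(179,255,75),.009),("tray",(208,205,265,265),(0,150,90),(8,255,255),.009),("tray2",(208,205,265,265),(172,150,90),(179,255,255),.009),("sauce",(290,195,332,236),(0,0,0),(179,255,80),.141),("spice",(366,182,392,212),(0,0,0),(179,255,60),.105),("green",(285,250,330,290),(50,120,0),(80,255,255),.085),("blue",(335,250,380,290),(105,200,50),(125,255,255),.105)]:
  try:
    c=blob(t,box,lo,hi);e=cv2.fitEllipse(c);r=cv2.minAreaRect(c)
    x=onz("top",*e[0],z);print(n,np.round(e[0],1),np.round(e[1],1),round(e[2]),x.round(4),"rect",np.round(r[0],1),np.round(r[1],1),round(r[2]),onz("top",*r[0],z).round(4))
    if n=="tray": print([onz("top",*b,z).round(4) for b in cv2.boxPoints(r)])
  except Exception as ex: print(n,ex)
E
```

```text
yrim [ 29 234 158]
lid [ 24 197 173]
bhrim [13 43 53]
ghrim [177  21 110]
tray [  4 103 144]
sauce [ 5 99 59]
spice [35 56 50]
shk [ 13  19 165]
shkbody [15 22 93]
tbl [173   9 109]
yh [151.1 171.1] [42.3 42.5] 83 [0.5397 0.3813] rect [151. 171.] [42. 42.] 90 [0.5398 0.3816]
jam [210.3 137.1] [35.6 49.9] 161 [0.5939 0.2588] rect [210.  144.5] [33. 36.] 90 [0.5802 0.2592]
bh [274.6 144.2] [32.6 32.8] 120 [0.5945 0.1367] rect [274.8 144.2] [32.2 31.8] 11 [0.5946 0.1364]
tray [236.6 236.1] [45.9 46.5] 33 [0.4118 0.2116] rect [236.9 236.1] [31.9 40.1] 30 [0.4118 0.2109]
[array([0.3935, 0.2574]), array([0.4616, 0.2185]), array([0.4303, 0.1641]), array([0.3625, 0.2033])]
tray2 OpenCV(4.12.0) /io/opencv/modules/imgproc/src/shapedescr.cpp:361: error: (-201:Incorrect size of input array) There should be at least 5 points to fit the ellipse in function 'fitEllipseNoDirect'

sauce [309.5 216.7] [25.1 33.4] 49 [0.4467 0.0837] rect [309.5 216.9] [24.  32.2] 53 [0.4465 0.0838]
spice [374.1 196.9] [20.5 24.2] 76 [ 0.4834 -0.0362] rect [376. 197.] [20. 20.] 90 [ 0.4832 -0.0396]
green [305.3 269.8] [30.5 32.8] 129 [0.3527 0.0854] rect [305.4 269.8] [32.2 30.4] 63 [0.3527 0.0851]
blue [360.8 271.7] [18.7 21.7] 142 [ 0.351  -0.0104] rect [363.  271.6] [16.7 19.9] 8 [ 0.3512 -0.0145]
```

```bash
cat >> h.py <<'E'
from scipy.spatial.transform import Rotation as Rt
def plan(x,y,z,jaw):
    """tool-frame shift and turn to TCP (x,y,z), tool down, jaw axis at jaw deg (mod 180) in world"""
    s=monitor.read_state();R=Rt.from_rotvec(s["tcp_rot"])
    best=None
    for j in (jaw,jaw+180):
        a=np.radians(j);X=np.array([0,0,-1.]);Y=np.array([np.cos(a),np.sin(a),0]);G=Rt.from_matrix(np.c_[X,Y,np.cross(X,Y)])
        rv=(R.inv()*G).as_rotvec()
        if best is None or np.linalg.norm(rv)<np.linalg.norm(best): best=rv
    d=R.inv().apply(np.array([x,y,z])-s["tool_pos"])
    Y=R.apply([0,1,0]);print("t",round(s["time"],2),"tcp",s["tool_pos"].round(4),"jaw",round(np.degrees(np.arctan2(Y[1],Y[0])),1),"w",round(s["width"],3),"F",s["wrist_force"].round(1),"q6",round(s["q"][5],2))
    print("shift",d.round(4).tolist(),"turn",best.round(3).tolist())
E
python3 - <<'E'
from h import *
print(onz("top",161.4,262.8,.088))
plan(.366,.343,.16,-20)
E
```

```text
[0.36489702 0.34386479]
t 0.1 tcp [0.2606 0.6219 0.2301] jaw 67.3 w 1.0 F [-0.6 -0.2  1.1] q6 -0.04
shift [0.0705, -0.2164, 0.205] turn [1.523, 0.002, 0.002]
```

```bash
python3 - <<'E'
from h import *
plan(.365,.344,.16,45)
E
```

```text
t 0.1 tcp [0.2606 0.6219 0.2301] jaw 67.3 w 1.0 F [-0.6 -0.2  1.1] q6 -0.04
shift [0.0705, -0.2159, 0.2037] turn [0.389, 0.0, 0.002]
```

>>> jog_arm:
  rows:
    - [0.07,-0.216,0.204,0.389,0,0,70]
    - [0.07,-0.216,0.204,0.389,0,0,70]
    - [0.07,-0.216,0.204,0.389,0,0,70]
    - [0.07,-0.216,0.204,0.389,0,0,70]
    - [0.07,-0.216,0.204,0.389,0,0,70]
    - [0.07,-0.216,0.204,0.389,0,0,70]
    - [0.07,-0.216,0.204,0.389,0,0,70]
    - [0.07,-0.216,0.204,0.389,0,0,70]
    - [0.07,-0.216,0.204,0.389,0,0,70]
    - [0.07,-0.216,0.204,0.389,0,0,70]
    - [0.07,-0.216,0.204,0.389,0,0,70]
    - [0.07,-0.216,0.204,0.389,0,0,70]
  force: 30

```text
time: 1.3
tool_pos: [0.365, 0.3449, 0.1607]
tcp_rot: [0.612, 1.482, -0.614]
wrist_force: [-0.2, -0.2, 0.4]
width: 0.701
```

```bash
python3 - <<'E'
from h import *
plan(.365,.344,.046,45)
s=imaging.read_camera("scene");t=imaging.read_camera("top")
a=cv2.resize(s[60:210,80:230],(400,400));b=cv2.resize(t[200:320,100:220],(400,400))
cv2.imwrite("pics/a1.png",np.hstack([a,b]))
E
```

```text
t 1.3 tcp [0.365  0.3449 0.1607] jaw 45.1 w 0.701 F [-0.2 -0.2  0.4] q6 -0.08
shift [0.1147, -0.0004, 0.0006] turn [0.001, 0.001, 0.001]
```

View pics/a1.png

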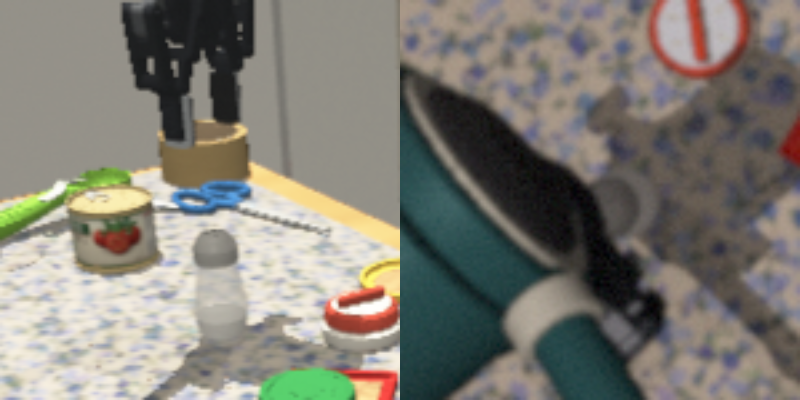

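The jaws are centred over the shaker: fingertip midpoint at about scene column 156, against 157 expected. I'll descend, grip and lift.

>>> jog_arm:
  rows:
    - [0.04,-0.001,0,0,0,0,70]
    - [0.08,-0.001,0,0,0,0,70]
    - [0.114,-0.001,0,0,0,0,70]
    - [0.114,-0.001,0,0,0,0,70]
    - [0.114,-0.001,0,0,0,0,70]
    - [0.114,-0.001,0,0,0,0,20]
    - [0.114,-0.001,0,0,0,0,10]
    - [0.114,-0.001,0,0,0,0,10]
    - [0.114,-0.001,0,0,0,0,10]
    - [0.114,-0.001,0,0,0,0,10]
    - [0.114,-0.001,0,0,0,0,10]
    - [0.114,-0.001,0,0,0,0,10]
  force: 25

```text
time: 2.6
tool_pos: [0.3661, 0.3453, 0.0492]
tcp_rot: [0.616, 1.48, -0.611]
wrist_force: [0.1, 1.1, 7.2]
width: 0.4
```

>>> jog_arm:
  rows:
    - [-0.03,0,0,0,0,0,10]
    - [-0.06,0,0,0,0,0,10]
    - [-0.1,0,0,0,0,0,10]
    - [-0.14,0,0,0,0,0,10]
    - [-0.18,0,0,0,0,0,10]
    - [-0.18,0,0,0,0,0,10]
    - [-0.18,0,0,0,0,0,10]
    - [-0.18,0,0,0,0,0,10]

```text
time: 3.4
tool_pos: [0.3646, 0.3442, 0.2279]
tcp_rot: [0.614, 1.481, -0.613]
wrist_force: [0.0, -0.7, -1.4]
width: 0.404
```

```bash
python3 - <<'E'
from h import *
plan(.633,-.005,.226,20)
plan(.633,-.005,.226,0)
s=imaging.read_camera("scene");cv2.imwrite("pics/a2.png",cv2.resize(s[20:220,60:260],(500,500)))
print(proj("scene",[.365,.344,.226]))
E
```

```text
t 3.4 tcp [0.3646 0.3442 0.2279] jaw 45.0 w 0.404 F [ 0.  -0.7 -1.4] q6 -0.08
shift [0.0021, -0.0574, 0.4366] turn [0.437, 0.001, -0.001]
t 3.4 tcp [0.3646 0.3442 0.2279] jaw 45.0 w 0.404 F [ 0.  -0.7 -1.4] q6 -0.08
shift [0.0021, -0.0574, 0.4366] turn [0.786, 0.0, -0.001]
[153.89351803  78.79518156]
```

View pics/a2.png

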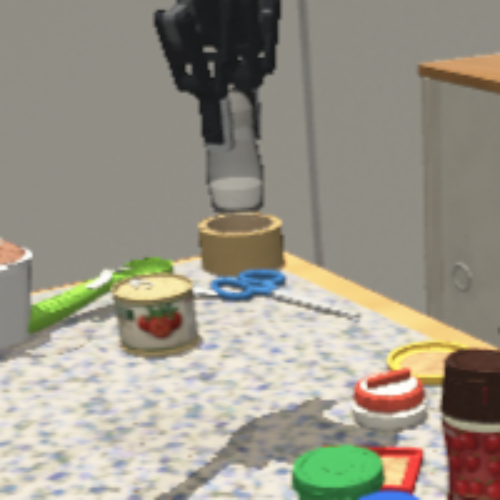

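Shaker is held upright, its base around 0.18 m up. Carrying it to the grey holder.

>>> jog_arm:
  rows:
    - [0,-0.0573,0.4366,0.437,0,0,10]
    - [0,-0.0573,0.4366,0.437,0,0,10]
    - [0,-0.0573,0.4366,0.437,0,0,10]
    - [0,-0.0573,0.4366,0.437,0,0,10]
    - [0,-0.0573,0.4366,0.437,0,0,10]
    - [0,-0.0573,0.4366,0.437,0,0,10]
    - [0,-0.0573,0.4366,0.437,0,0,10]
    - [0,-0.0573,0.4366,0.437,0,0,10]
    - [0,-0.0573,0.4366,0.437,0,0,10]
    - [0,-0.0573,0.4366,0.437,0,0,10]
    - [0,-0.0573,0.4366,0.437,0,0,10]
    - [0,-0.0573,0.4366,0.437,0,0,10]
    - [0,-0.0573,0.4366,0.437,0,0,10]
    - [0,-0.0573,0.4366,0.437,0,0,10]
    - [0,-0.0573,0.4366,0.437,0,0,10]
    - [0,-0.0573,0.4366,0.437,0,0,10]

```text
time: 5.05
tool_pos: [0.6327, -0.0045, 0.2279]
tcp_rot: [0.948, 1.354, -0.947]
wrist_force: [-0.1, -0.0, -1.2]
width: 0.4
```

```bash
python3 - <<'E'
from h import *
plan(.633,-.005,.08,20)
E
```

```text
t 5.05 tcp [ 0.6327 -0.0045  0.2279] jaw 20.1 w 0.4 F [-0.1 -0.  -1.2] q6 -0.4
shift [0.1479, -0.0, 0.0005] turn [0.001, 0.001, -0.001]
```

>>> jog_arm:
  rows:
    - [0.04,0,0,0,0,0,10]
    - [0.08,0,0,0,0,0,10]
    - [0.12,0,0,0,0,0,10]
    - [0.148,0,0,0,0,0,10]
    - [0.148,0,0,0,0,0,10]
    - [0.148,0,0,0,0,0,10]

```text
time: 5.65
tool_pos: [0.6328, -0.0045, 0.08]
tcp_rot: [0.947, 1.354, -0.948]
wrist_force: [0.5, -0.1, -0.5]
width: 0.4
```

```bash
python3 - <<'E'
from h import *
plan(.633,-.005,.052,20)
s=imaging.read_camera("scene");cv2.imwrite("pics/a3.png",cv2.resize(s[120:280,290:450],(600,600),interpolation=cv2.INTER_CUBIC))
E
```

```text
t 5.65 tcp [ 0.6328 -0.0045  0.08  ] jaw 20.1 w 0.4 F [ 0.5 -0.1 -0.5] q6 -0.4
shift [0.028, -0.0, 0.0005] turn [0.001, 0.001, -0.0]
```

View pics/a3.png

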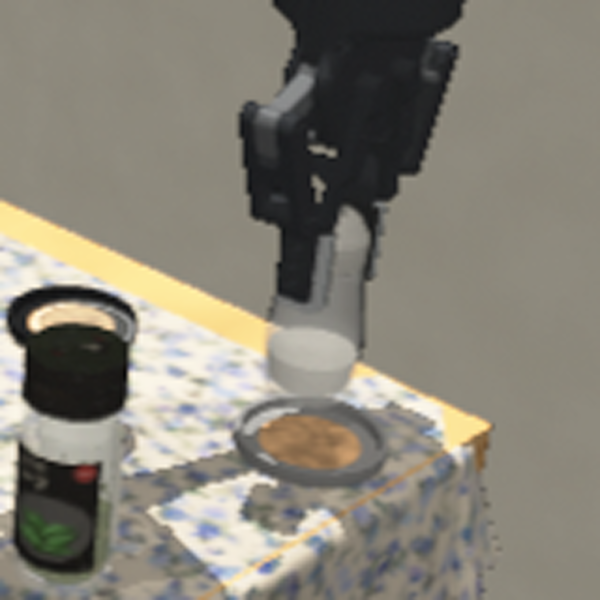

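```bash
python3 - <<'E'
from h import *
f=lambda X:((proj("scene",X)-[290,120])*3.75).round(0)
for z in (.02,.031,.042): print(z,f([.633,-.0045,z]), "bottom edge", f([.633-.42*.022,-.0045-.907*.022,z]))
for c in [(.633,-.005),(.636,-.004),(.64,-.004)]: print(c,f([*c,.009]),"rim near/far",f([c[0]-.42*.035,c[1]-.9*.035,.009]),f([c[0]+.42*.035,c[1]+.9*.035,.009]))
b=imaging.read_camera("top"); cv2.imwrite("pics/t2.png",cv2.resize(b[80:200,240:400],(800,600),interpolation=cv2.INTER_CUBIC))
E
```

```text
0.02 [308. 407.] bottom edge [320. 433.]
0.031 [311. 386.] bottom edge [323. 412.]
0.042 [314. 365.] bottom edge [326. 390.]
(0.633, -0.005) [305. 429.] rim near/far [324. 471.] [288. 390.]
(0.636, -0.004) [309. 426.] rim near/far [328. 468.] [292. 387.]
(0.64, -0.004) [316. 424.] rim near/far [335. 466.] [299. 385.]
```

View pics/t2.png

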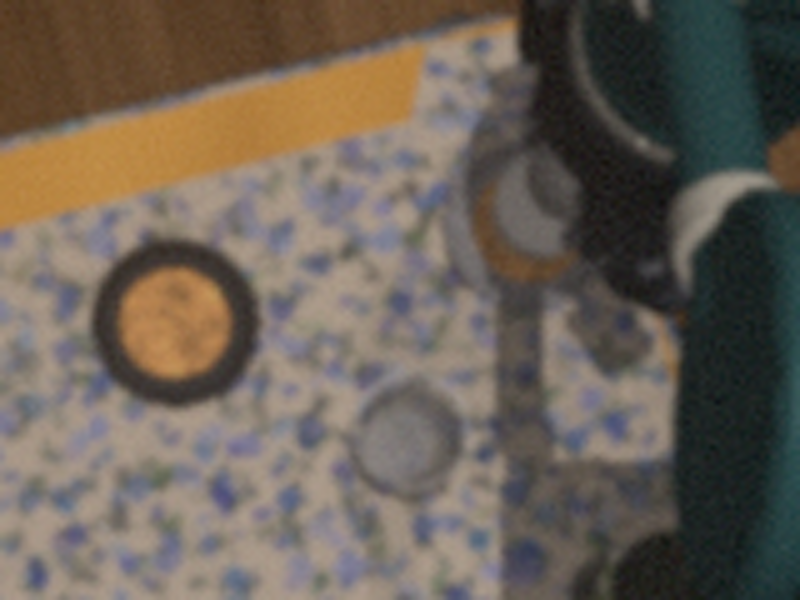

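```bash
python3 - <<'E'
from h import *
for z in (.031,.042):print(z,onz("top",350,119.4,z),((proj("top",[.633,-.0045,z])-[240,80])*5).round())
print(((proj("top",[.633,-.005,.009])-[240,80])*5).round())
t0=cv2.imread("pics/top0.png");g=cv2.cvtColor(t0,cv2.COLOR_BGR2HSV)
# orange floor of grey and black holder
for n,b in (("g",(330,108,362,142)),("b",(260,128,290,160))):
    c=blob(t0,b,(8,85,120),(20,255,255));e=cv2.fitEllipse(c);print(n,e,onz("top",*e[0],.003).round(4))
s0=cv2.imread("pics/scene0.png")
for n,b in (("g",(350,222,396,252)),("y",(210,150,262,180))):
    lo,hi=((5,50,120),(25,255,255)) if n=="g" else ((24,150,90),(36,255,255))
    c=blob(s0,b,lo,hi);e=cv2.fitEllipse(c);print(n,e,onz("scene",*e[0],.003 if n=="g" else .009).round(4))
E
```

```text
0.031 [ 0.64041892 -0.0100119 ] [536. 216.]
0.042 [ 0.63792935 -0.00777063] [542. 210.]
[527. 227.]
g ((345.29541015625, 124.77333068847656), (22.12938690185547, 22.82008171081543), 121.51912689208984) [ 0.6357 -0.0061]
b ((274.53363037109375, 144.169921875), (21.354957580566406, 21.45262908935547), 34.68360137939453) [0.5956 0.1366]
g ((372.18109130859375, 237.44314575195312), (14.269725799560547, 27.90216636657715), 98.5501708984375) [ 0.6344 -0.0063]
y ((217.37167358398438, 163.46656799316406), (3.2809836864471436, 7.106357097625732), 6.362177848815918) [0.5043 0.3927]
```

Both views put the grey holder at (0.635, -0.006). The shaker base is within about 5 mm of that, so I'll nudge and lower it, watching the force.

```bash
python3 - <<'E'
from h import *
plan(.631,-.003,.06,20)
E
```

```text
t 5.75 tcp [ 0.635  -0.0046  0.0826] jaw 20.1 w 0.396 F [-0.5  0.1 -0.6] q6 -0.4
shift [0.0225, -0.0033, -0.0029] turn [0.001, 0.002, -0.005]
```

>>> jog_arm:
  rows:
    - [0.01,-0.002,-0.002,0,0,0,10]
    - [0.02,-0.002,-0.002,0,0,0,10]
    - [0.02,-0.002,-0.002,0,0,0,10]
    - [0.02,-0.002,-0.002,0,0,0,10]

```text
time: 6.15
tool_pos: [0.632, -0.0034, 0.0621]
tcp_rot: [0.949, 1.351, -0.945]
wrist_force: [-0.3, 0.1, -1.6]
width: 0.399
```

>>> jog_arm:
  rows:
    - [0.004,0,0,0,0,0,10]
    - [0.008,0,0,0,0,0,10]
    - [0.008,0,0,0,0,0,10]

```text
time: 6.45
tool_pos: [0.6314, -0.0034, 0.0532]
tcp_rot: [0.948, 1.352, -0.946]
wrist_force: [-0.1, 0.2, -2.1]
width: 0.402
```

>>> jog_arm:
  rows:
    - [0.002,0,0,0,0,0,10]
    - [0.004,0,0,0,0,0,10]
    - [0.004,0,0,0,0,0,10]

```text
time: 6.75
tool_pos: [0.6322, -0.0034, 0.0522]
tcp_rot: [0.948, 1.351, -0.946]
wrist_force: [-6.0, 0.2, 13.8]
width: 0.398
```

>>> jog_arm:
  rows:
    - [0.002,0,0,0,0,0,10]
    - [0.002,0,0,0,0,0,10]

```text
time: 6.95
tool_pos: [0.6325, -0.0035, 0.0522]
tcp_rot: [0.948, 1.351, -0.945]
wrist_force: [-3.8, -0.1, 9.4]
width: 0.404
```

Contact came at the predicted height. Releasing and rising.

>>> jog_arm:
  rows:
    - [0,0,0,0,0,0,50]
    - [0,0,0,0,0,0,65]
    - [0,0,0,0,0,0,75]
    - [0,0,0,0,0,0,75]
    - [-0.03,0,0,0,0,0,75]
    - [-0.07,0,0,0,0,0,75]
    - [-0.11,0,0,0,0,0,75]
    - [-0.15,0,0,0,0,0,75]
    - [-0.15,0,0,0,0,0,75]
    - [-0.15,0,0,0,0,0,75]

```text
time: 7.95
tool_pos: [0.6328, -0.0034, 0.2039]
tcp_rot: [0.95, 1.348, -0.944]
wrist_force: [-0.5, 0.4, -0.9]
width: 0.75
```

```bash
python3 - <<'E'
from h import *
s=imaging.read_camera("scene");t=imaging.read_camera("top")
cv2.imwrite("pics/a4.png",np.hstack([cv2.resize(s[170:270,310:410],(400,400)),cv2.resize(t[100:200,300:400],(400,400))]))
plan(.4835,-.038,.15,45)
E
```

```text
t 8.05 tcp [ 0.6307 -0.0033  0.2005] jaw 20.1 w 0.747 F [-0.1 -0.5  0.4] q6 -0.39
shift [0.0503, -0.1503, -0.018] turn [-0.435, 0.001, -0.001]
```

View pics/a4.png

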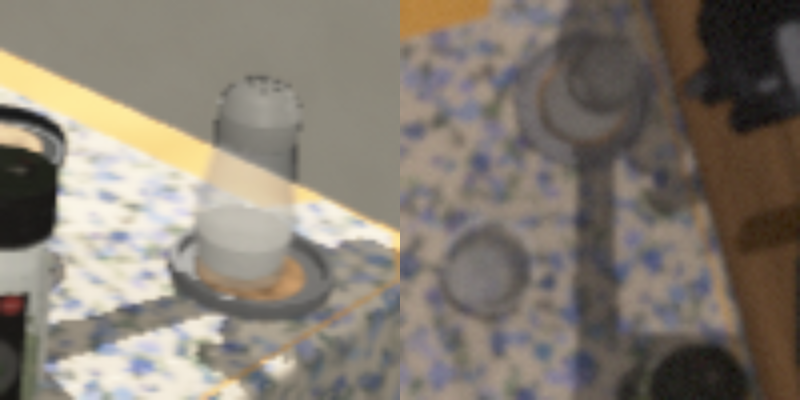

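```bash
python3 - <<'E'
from h import *
a=np.linspace(0,2*np.pi,60)
def circ(n,c,r,z): return np.array([proj(n,[c[0]+r*np.cos(k),c[1]+r*np.sin(k),z]) for k in a])
for c in [(.635,-.006),(.63,0),(.64,0),(.64,.004),(.632,-.003)]:
  for r in (.022,.019):
    q=(circ("scene",c,r,.003)-[310,170])*4; print(c,r,"L",q[:,0].min().round(),"R",q[:,0].max().round(),"bot",q[:,1].max().round())
q=(circ("scene",(.635,-.006),.031,.009)-[310,170])*4;print("inner rim",q.min(0),q.max(0))
q=(circ("scene",(.635,-.006),.035,.009)-[310,170])*4;print("outer rim",q.min(0),q.max(0))
for z in(.085,):print((proj("top",[.635,-.006,z])-[300,100])*4)
E
```

```text
(0.635, -0.006) 0.022 L 197.0 R 302.0 bot 297.0
(0.635, -0.006) 0.019 L 204.0 R 295.0 bot 294.0
(0.63, 0) 0.022 L 179.0 R 284.0 bot 293.0
(0.63, 0) 0.019 L 186.0 R 277.0 bot 289.0
(0.64, 0) 0.022 L 198.0 R 302.0 bot 288.0
(0.64, 0) 0.019 L 205.0 R 295.0 bot 284.0
(0.64, 0.004) 0.022 L 192.0 R 296.0 bot 283.0
(0.64, 0.004) 0.019 L 199.0 R 289.0 bot 279.0
(0.632, -0.003) 0.022 L 187.0 R 292.0 bot 296.0
(0.632, -0.003) 0.019 L 194.0 R 285.0 bot 292.0
inner rim [177.17930175 220.00728143] [326.31814444 297.28758296]
outer rim [167.69413668 215.38565208] [336.14015242 302.66824471]
[214.8902068   63.18381602]
```

The shaker stands on the holder floor, roughly 5 mm off centre (tolerance 13 mm), and I'll check it again at the end. Next, the spice jar.

```bash
python3 - <<'E'
from h import *
plan(.4835,-.038,.14,20)
E
```

```text
t 8.05 tcp [ 0.6307 -0.0033  0.2005] jaw 20.1 w 0.747 F [-0.1 -0.5  0.4] q6 -0.39
shift [0.0603, -0.1503, -0.018] turn [0.001, 0.001, -0.001]
```

>>> jog_arm:
  rows:
    - [0.06,-0.15,-0.018,0,0,0,75]
    - [0.06,-0.15,-0.018,0,0,0,75]
    - [0.06,-0.15,-0.018,0,0,0,75]
    - [0.06,-0.15,-0.018,0,0,0,75]
    - [0.06,-0.15,-0.018,0,0,0,75]
    - [0.06,-0.15,-0.018,0,0,0,75]
    - [0.06,-0.15,-0.018,0,0,0,75]

```text
time: 8.75
tool_pos: [0.4861, -0.0379, 0.1413]
tcp_rot: [0.948, 1.351, -0.945]
wrist_force: [0.1, 0.1, -0.3]
width: 0.752
```

```bash
python3 - <<'E'
from h import *
plan(.4835,-.038,.068,20)
s=imaging.read_camera("scene")
cv2.imwrite("pics/a5.png",cv2.resize(s[130:290,230:390],(600,600)))
print((proj("scene",[.4835,-.038,.14])-[230,130])*3.75)
E
```

```text
t 8.75 tcp [ 0.4861 -0.0379  0.1413] jaw 20.1 w 0.752 F [ 0.1  0.1 -0.3] q6 -0.48
shift [0.0733, -0.0027, -0.0009] turn [0.001, 0.002, -0.004]
[304.72777115 223.26022489]
```

View pics/a5.png

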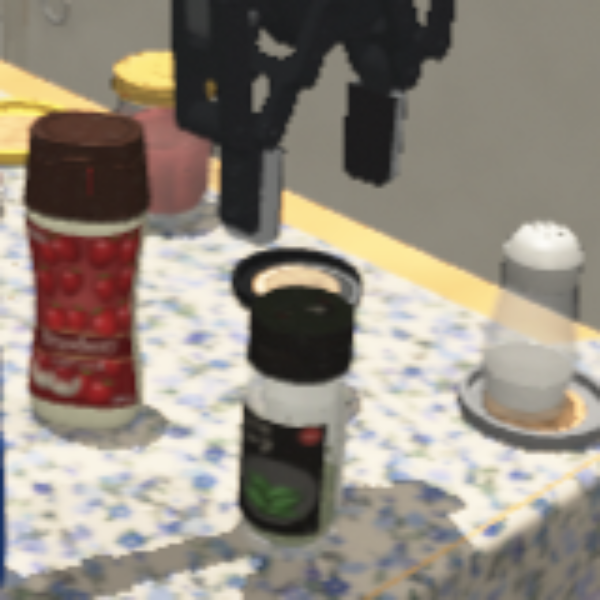

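The jaws straddle the cap, and the shaker stands upright in its holder. I'll grip the spice jar and lift.

>>> jog_arm:
  rows:
    - [0.04,-0.002,-0.001,0,0,0,75]
    - [0.073,-0.002,-0.001,0,0,0,75]
    - [0.073,-0.002,-0.001,0,0,0,75]
    - [0.073,-0.002,-0.001,0,0,0,75]
    - [0.073,-0.002,-0.001,0,0,0,20]
    - [0.073,-0.002,-0.001,0,0,0,20]
    - [0.073,-0.002,-0.001,0,0,0,20]
    - [0.073,-0.002,-0.001,0,0,0,20]
    - [0.073,-0.002,-0.001,0,0,0,20]
    - [0.073,-0.002,-0.001,0,0,0,20]
  force: 30

```text
time: 9.8
tool_pos: [0.4862, -0.038, 0.0707]
tcp_rot: [0.949, 1.347, -0.943]
wrist_force: [-0.5, -0.8, 6.4]
width: 0.473
```

>>> jog_arm:
  rows:
    - [-0.03,0,0,0,0,0,20]
    - [-0.06,0,0,0,0,0,20]
    - [-0.1,0,0,0,0,0,20]
    - [-0.12,0,0,0,0,0,20]
    - [-0.12,0,0,0,0,0,20]
    - [-0.12,0,0,0,0,0,20]

```text
time: 10.4
tool_pos: [0.4852, -0.0378, 0.1909]
tcp_rot: [0.95, 1.346, -0.943]
wrist_force: [0.2, -0.5, -1.7]
width: 0.47
```

```bash
python3 - <<'E'
from h import *
plan(.595,.1365,.188,20)
E
```

```text
t 10.4 tcp [ 0.4852 -0.0378  0.1909] jaw 20.1 w 0.47 F [ 0.2 -0.5 -1.7] q6 -0.48
shift [0.0036, 0.1629, -0.126] turn [0.001, 0.005, -0.009]
```

>>> jog_arm:
  rows:
    - [0,0.163,-0.126,0,0.005,-0.009,20]
    - [0,0.163,-0.126,0,0.005,-0.009,20]
    - [0,0.163,-0.126,0,0.005,-0.009,20]
    - [0,0.163,-0.126,0,0.005,-0.009,20]
    - [0,0.163,-0.126,0,0.005,-0.009,20]
    - [0,0.163,-0.126,0,0.005,-0.009,20]
    - [0,0.163,-0.126,0,0.005,-0.009,20]
    - [0,0.163,-0.126,0,0.005,-0.009,20]
    - [0.05,0.163,-0.126,0,0.005,-0.009,20]
    - [0.09,0.163,-0.126,0,0.005,-0.009,20]
    - [0.1,0.163,-0.126,0,0.005,-0.009,20]
    - [0.1,0.163,-0.126,0,0.005,-0.009,20]

```text
time: 11.6
tool_pos: [0.5937, 0.1349, 0.0897]
tcp_rot: [0.946, 1.358, -0.952]
wrist_force: [0.2, 0.8, -0.9]
width: 0.47
```

```bash
python3 - <<'E'
from h import *
plan(.595,.1365,.074,20)
s=imaging.read_camera("scene");t=imaging.read_camera("top")
cv2.imwrite("pics/a6.png",np.hstack([cv2.resize(s[120:240,250:370],(400,400)),cv2.resize(t[90:190,220:320],(400,400))]))
E
```

```text
t 11.6 tcp [0.5937 0.1349 0.0897] jaw 20.0 w 0.47 F [ 0.2  0.8 -0.9] q6 -0.17
shift [0.0157, 0.0018, -0.001] turn [-0.0, -0.001, 0.005]
```

View pics/a6.png

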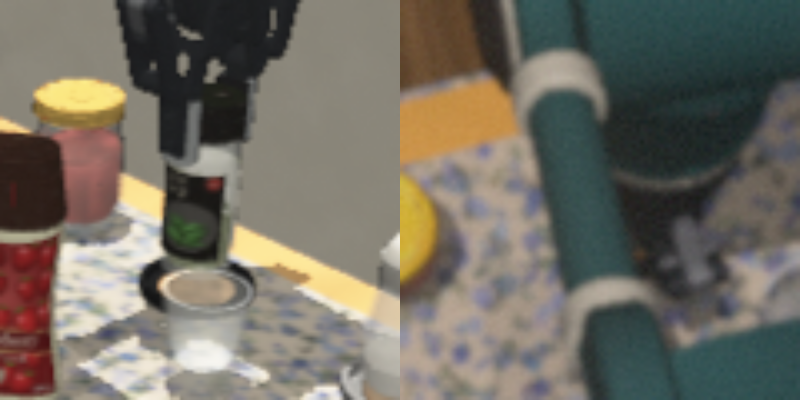

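```bash
python3 - <<'E'
from h import *
a=np.linspace(0,2*np.pi,90)
circ=lambda n,c,r,z:np.array([proj(n,[c[0]+r*np.cos(k),c[1]+r*np.sin(k),z]) for k in a])
f=lambda c,r,z:((lambda q:(q.min(0).round(),q.max(0).round()))((circ("scene",c,r,z)-[250,120])*3.333))
print("base",f((.594,.135),.0205,.019)); print("base r18",f((.594,.135),.018,.019))
print("floor",f((.5955,.1365),.030,.003),"rim in",f((.5955,.1365),.030,.009),"rim out",f((.5955,.1365),.034,.009),f((.5955,.1365),.034,0))
s=cv2.imread("pics/scene0.png")
c=blob(s,(285,190,335,222),(0,0,0),(179,255,60));print(cv2.boundingRect(c))
E
```

```text
base (array([162., 247.]), array([234., 280.]))
base r18 (array([166., 249.]), array([229., 278.]))
floor (array([145., 262.]), array([249., 312.])) rim in (array([146., 254.]), array([250., 302.])) rim out (array([139., 250.]), array([257., 306.])) (array([138., 264.]), array([256., 320.]))
(292, 197, 34, 25)
```

```bash
python3 - <<'E'
from h import *
a=np.linspace(0,2*np.pi,90)
circ=lambda n,c,r,z:np.array([proj(n,[c[0]+r*np.cos(k),c[1]+r*np.sin(k),z]) for k in a])
for n,c in (("spice",(.4835,-.038)),):
  for r in(.0205,.018):
    q=(circ("scene",c,r,0)-[230,130])*3.75;print(n,r,q.min(0).round(),q.max(0).round())
E
```

```text
spice 0.0205 [233. 500.] [334. 561.]
spice 0.018 [239. 504.] [328. 557.]
```

The spice jar's visible bottom edge sits about 12 px high before lifting and above the holder alike, so its rounded base causes that and it isn't an offset. Lowering.

>>> jog_arm:
  rows:
    - [0.007,0.002,-0.001,0,0,0.005,20]
    - [0.014,0.002,-0.001,0,0,0.005,20]
    - [0.017,0.002,-0.001,0,0,0.005,20]
    - [0.017,0.002,-0.001,0,0,0.005,20]

```text
time: 12.1
tool_pos: [0.5983, 0.1376, 0.0761]
tcp_rot: [0.951, 1.351, -0.943]
wrist_force: [-1.0, -0.5, -0.8]
width: 0.466
```

>>> jog_arm:
  rows:
    - [0.002,-0.002,0,0,0,0,20]
    - [0.004,-0.002,0,0,0,0,20]
    - [0.004,-0.002,0,0,0,0,20]

```text
time: 12.4
tool_pos: [0.5964, 0.1369, 0.0736]
tcp_rot: [0.951, 1.351, -0.943]
wrist_force: [-4.1, -0.8, 7.9]
width: 0.47
```

Contact at the expected height. Releasing and moving to the jam jar.

>>> jog_arm:
  rows:
    - [0,0,0,0,0,0,60]
    - [0,0,0,0,0,0,75]
    - [0,0,0,0,0,0,80]
    - [0,0,0,0,0,0,80]
    - [-0.04,0,0,0,0,0,80]
    - [-0.08,0,0,0,0,0,100]
    - [-0.1,0,0,0,0,0,100]
    - [-0.1,0,0,0,0,0,100]

```text
time: 13.2
tool_pos: [0.5988, 0.1373, 0.1782]
tcp_rot: [0.955, 1.345, -0.938]
wrist_force: [0.6, 0.5, 0.2]
width: 0.999
```

```bash
python3 - <<'E'
from h import *
print(onz("top",214,147.4,.085),onz("scene",274,149.6,.085))
plan(.575,.252,.14,20)
E
```

```text
[0.57483054 0.25177916] [0.5723915  0.24388018]
t 13.2 tcp [0.5988 0.1373 0.1782] jaw 20.0 w 0.999 F [0.6 0.5 0.2] q6 -0.17
shift [0.0383, 0.0164, -0.116] turn [0.001, 0.001, -0.014]
```

>>> jog_arm:
  rows:
    - [0,0.016,-0.114,0,0,-0.014,100]
    - [0,0.016,-0.114,0,0,-0.014,100]
    - [0,0.016,-0.114,0,0,-0.014,100]
    - [0.038,0.016,-0.114,0,0,-0.014,100]
    - [0.038,0.016,-0.114,0,0,-0.014,100]
    - [0.038,0.016,-0.114,0,0,-0.014,100]
    - [0.038,0.016,-0.114,0,0,-0.014,100]

```text
time: 13.9
tool_pos: [0.5757, 0.2494, 0.1407]
tcp_rot: [0.947, 1.353, -0.949]
wrist_force: [-0.1, 0.3, -0.4]
width: 1.0
```

```bash
python3 - <<'E'
from h import *
plan(.5745,.2505,.05,20)
s=imaging.read_camera("scene")
cv2.imwrite("pics/a7.png",cv2.resize(s[80:230,190:390],(800,600)))
E
```

```text
t 13.9 tcp [0.5757 0.2494 0.1407] jaw 20.0 w 1.0 F [-0.1  0.3 -0.4] q6 0.02
shift [0.0907, -0.0008, -0.0016] turn [-0.0, 0.002, -0.0]
```

View pics/a7.png

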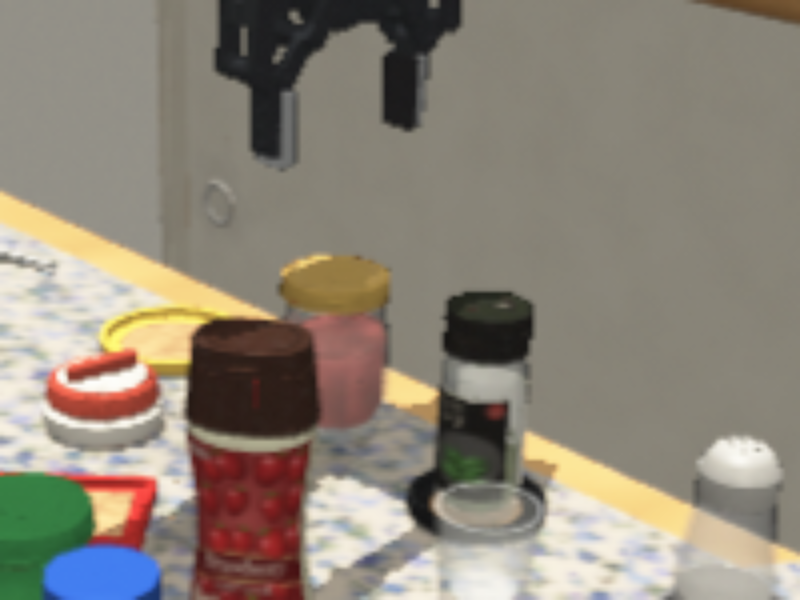

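The spice jar stands in its holder and the jaws are centred over the jam lid. Gripping the jam jar.

>>> jog_arm:
  rows:
    - [0.04,-0.001,-0.001,0,0,0,100]
    - [0.08,-0.001,-0.001,0,0,0,100]
    - [0.088,-0.001,-0.001,0,0,0,100]
    - [0.088,-0.001,-0.001,0,0,0,100]
    - [0.088,-0.001,-0.001,0,0,0,30]
    - [0.088,-0.001,-0.001,0,0,0,30]
    - [0.088,-0.001,-0.001,0,0,0,30]
    - [0.088,-0.001,-0.001,0,0,0,30]
    - [0.088,-0.001,-0.001,0,0,0,30]
    - [0.088,-0.001,-0.001,0,0,0,30]
  force: 45

```text
time: 14.95
tool_pos: [0.5774, 0.251, 0.0566]
tcp_rot: [0.952, 1.349, -0.944]
wrist_force: [1.0, -1.1, 6.8]
width: 0.657
```

>>> jog_arm:
  rows:
    - [-0.02,0,0,0,0,0,30]
    - [-0.05,0,0,0,0,0,30]
    - [-0.07,0,0,0,0,0,30]
    - [-0.07,0,0,0,0,0,30]
    - [-0.07,0,0,0,0,0,30]

```text
time: 15.45
tool_pos: [0.5768, 0.2509, 0.1267]
tcp_rot: [0.952, 1.349, -0.943]
wrist_force: [-1.5, 0.6, -3.8]
width: 0.656
```

```bash
python3 - <<'E'
from h import *
plan(.54,.381,.12,20)
E
```

```text
t 15.45 tcp [0.5768 0.2509 0.1267] jaw 20.0 w 0.656 F [-1.5  0.6 -3.8] q6 0.02
shift [0.0066, 0.0098, -0.1348] turn [0.0, 0.002, -0.007]
```

>>> jog_arm:
  rows:
    - [0,0.01,-0.135,0,0,-0.007,30]
    - [0,0.01,-0.135,0,0,-0.007,30]
    - [0,0.01,-0.135,0,0,-0.007,30]
    - [0,0.01,-0.135,0,0,-0.007,30]
    - [0,0.01,-0.135,0,0,-0.007,30]
    - [0.03,0.01,-0.135,0,0,-0.007,30]
    - [0.054,0.01,-0.135,0,0,-0.007,30]
    - [0.054,0.01,-0.135,0,0,-0.007,30]
    - [0.054,0.01,-0.135,0,0,-0.007,30]

```text
time: 16.35
tool_pos: [0.5398, 0.3794, 0.0712]
tcp_rot: [0.946, 1.353, -0.952]
wrist_force: [-0.5, 0.2, -3.5]
width: 0.655
```

```bash
python3 - <<'E'
from h import *
plan(.54,.381,.0595,20)
E
```

```text
t 16.35 tcp [0.5398 0.3794 0.0712] jaw 19.9 w 0.655 F [-0.5  0.2 -3.5] q6 0.23
shift [0.0116, 0.0007, -0.0015] turn [-0.001, 0.003, 0.003]
```

>>> jog_arm:
  rows:
    - [0.006,0.001,-0.001,0,0.003,0.003,30]
    - [0.01,0.001,-0.001,0,0.003,0.003,30]
    - [0.013,0.001,-0.001,0,0.003,0.003,30]
    - [0.014,0.001,-0.001,0,0.003,0.003,30]

```text
time: 16.75
tool_pos: [0.5414, 0.3807, 0.0597]
tcp_rot: [0.95, 1.353, -0.948]
wrist_force: [-3.0, -4.1, 10.3]
width: 0.657
```

Contact came at the expected height, so I'll release and rise, then go above the sauce bottle for a close look.

>>> jog_arm:
  rows:
    - [0,0,0,0,0,0,75]
    - [0,0,0,0,0,0,85]
    - [0,0,0,0,0,0,90]
    - [0,0,0,0,0,0,90]
    - [-0.04,0,0,0,0,0,90]
    - [-0.08,0,0,0,0,0,90]
    - [-0.12,0,0,0,0,0,90]
    - [-0.15,0,0,0,0,0,90]
    - [-0.15,0,0,0,0,0,90]

```text
time: 17.65
tool_pos: [0.5442, 0.3827, 0.2167]
tcp_rot: [0.958, 1.349, -0.939]
wrist_force: [-0.2, 1.0, 0.9]
width: 0.897
```

```bash
python3 - <<'E'
from h import *
s=imaging.read_camera("scene");t=imaging.read_camera("top")
cv2.imwrite("pics/a8.png",np.hstack([cv2.resize(s[110:210,190:310],(420,350)),cv2.resize(t[180:250,270:345],(375,350),interpolation=cv2.INTER_CUBIC)]))
b=(290,195,332,236)
m=cv2.inRange(cv2.cvtColor(t,cv2.COLOR_BGR2HSV)[195:236,290:332],(0,0,0),(179,255,80))
mo=cv2.moments(m,True);print(mo["m10"]/mo["m00"]+290,mo["m01"]/mo["m00"]+195, np.degrees(.5*np.arctan2(2*mo["mu11"],mo["mu20"]-mo["mu02"])))
plan(.447,.082,.19,45)
E
```

```text
309.7482394366197 216.4982394366197 -45.897970828495446
t 17.75 tcp [0.5416 0.3809 0.2108] jaw 19.9 w 0.9 F [-0.1  0.2 -0.4] q6 0.23
shift [0.0199, -0.1909, 0.2487] turn [-0.437, 0.0, -0.004]
```

View pics/a8.png

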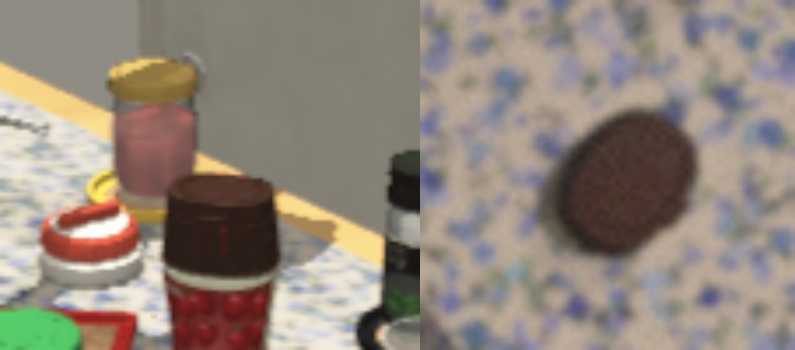

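The jam jar is in the yellow holder. The bottle's cap top ellipse looks steeper than the smeared mask suggests, so I'll fit the lit top face only.

```bash
python3 - <<'E'
from h import *
ts=np.mean([imaging.read_camera("top").astype(float) for _ in range(4)],0).astype(np.uint8)
t=cv2.resize(ts[190:245,280:340],None,fx=4,fy=4,interpolation=cv2.INTER_CUBIC)
h=cv2.cvtColor(t,cv2.COLOR_BGR2HSV);print(h[104,100:160:6].tolist())
for lo in (35,45,50,55):
    m=cv2.inRange(h,(0,60,lo),(15,255,90));m|=cv2.inRange(h,(165,60,lo),(179,255,90));m=cv2.morphologyEx(m,cv2.MORPH_OPEN,np.ones((5,5)))
    c=max(cv2.findContours(m,0,cv2.CHAIN_APPROX_NONE)[0],key=cv2.contourArea);e=cv2.fitEllipse(c);p=np.array(e[0])/4+[280,190];print(lo,p.round(1),np.round(e[1],1)/4,"minor img deg",round(e[2]),onz("top",*p,.141).round(4))
E
```

```text
[[8, 98, 73], [8, 103, 74], [7, 103, 74], [7, 101, 78], [8, 102, 75], [6, 104, 76], [6, 102, 75], [7, 97, 76], [6, 101, 76], [8, 100, 74]]
35 [311.8 216.5] [22.075 29.425] minor img deg 37 [0.447 0.08 ]
45 [311.8 216.5] [22.075 29.425] minor img deg 37 [0.447 0.08 ]
50 [311.9 216.4] [22.2  28.65] minor img deg 36 [0.4473 0.0796]
55 [312.3 216.2] [21.875 28.125] minor img deg 33 [0.4476 0.0791]
```

```bash
python3 - <<'E'
from h import *
plan(.447,.080,.18,54)
E
```

```text
t 17.95 tcp [0.54   0.3798 0.2072] jaw 19.9 w 0.898 F [-0.6 -0.1 -0.6] q6 0.23
shift [0.0279, -0.1896, 0.2501] turn [-0.594, 0.0, 0.003]
```

>>> jog_arm:
  rows:
    - [0.015,-0.19,0.25,-0.594,0,0,90]
    - [0.015,-0.19,0.25,-0.594,0,0,90]
    - [0.015,-0.19,0.25,-0.594,0,0,90]
    - [0.015,-0.19,0.25,-0.594,0,0,90]
    - [0.015,-0.19,0.25,-0.594,0,0,90]
    - [0.015,-0.19,0.25,-0.594,0,0,90]
    - [0.015,-0.19,0.25,-0.594,0,0,90]
    - [0.015,-0.19,0.25,-0.594,0,0,90]
    - [0.015,-0.19,0.25,-0.594,0,0,90]
    - [0.028,-0.19,0.25,-0.594,0,0,90]
    - [0.028,-0.19,0.25,-0.594,0,0,90]
    - [0.028,-0.19,0.25,-0.594,0,0,90]

```text
time: 19.15
tool_pos: [0.4461, 0.0808, 0.1788]
tcp_rot: [0.489, 1.518, -0.494]
wrist_force: [0.1, 0.9, 0.2]
width: 0.9
```

```bash
python3 - <<'E'
from h import *
plan(.447,.080,.1,54)
s=imaging.read_camera("scene")
cv2.imwrite("pics/a9.png",cv2.resize(s[100:260,170:330],(500,500)))
E
```

```text
t 19.15 tcp [0.4461 0.0808 0.1788] jaw 54.1 w 0.9 F [0.1 0.9 0.2] q6 -0.82
shift [0.0788, 0.0002, 0.0014] turn [0.001, -0.002, 0.004]
```

View pics/a9.png

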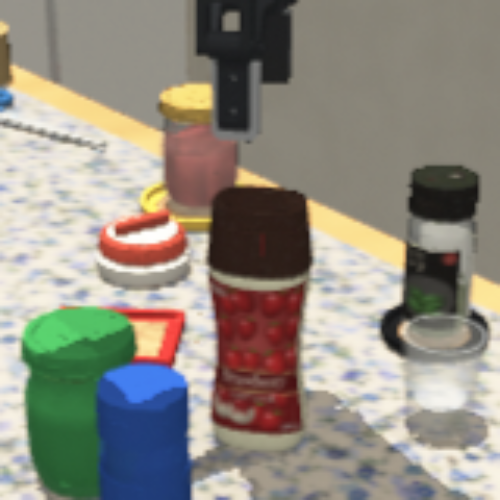

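The jaws are in line with the bottle's narrow way and centred at about column 255, against 262 for the bottle. Gripping and lifting.

>>> jog_arm:
  rows:
    - [0.03,0,0.001,0,0,0,90]
    - [0.06,0,0.001,0,0,0,90]
    - [0.077,0,0.001,0,0,0,90]
    - [0.077,0,0.001,0,0,0,90]
    - [0.077,0,0.001,0,0,0,20]
    - [0.077,0,0.001,0,0,0,20]
    - [0.077,0,0.001,0,0,0,20]
    - [0.077,0,0.001,0,0,0,20]
    - [0.077,0,0.001,0,0,0,20]
    - [0.077,0,0.001,0,0,0,20]
    - [0.077,0,0.001,0,0,0,20]
  force: 45

```text
time: 20.3
tool_pos: [0.4486, 0.0802, 0.1042]
tcp_rot: [0.49, 1.514, -0.492]
wrist_force: [-1.0, -0.3, 6.6]
width: 0.443
```

>>> jog_arm:
  rows:
    - [-0.02,0,0,0,0,0,20]
    - [-0.05,0,0,0,0,0,20]
    - [-0.06,0,0,0,0,0,20]
    - [-0.06,0,0,0,0,0,20]

```text
time: 20.7
tool_pos: [0.4501, 0.0804, 0.1661]
tcp_rot: [0.492, 1.51, -0.49]
wrist_force: [0.5, 0.4, -2.9]
width: 0.451
```

```bash
python3 - <<'E'
from h import *
plan(.412,.211,.13,60)
E
```

```text
t 20.7 tcp [0.4501 0.0804 0.1661] jaw 54.0 w 0.451 F [ 0.5  0.4 -2.9] q6 -0.82
shift [0.0358, 0.0833, -0.1077] turn [-0.104, 0.004, -0.002]
```

>>> jog_arm:
  rows:
    - [0,0.083,-0.108,-0.104,0.004,-0.002,20]
    - [0,0.083,-0.108,-0.104,0.004,-0.002,20]
    - [0,0.083,-0.108,-0.104,0.004,-0.002,20]
    - [0,0.083,-0.108,-0.104,0.004,-0.002,20]
    - [0,0.083,-0.108,-0.104,0.004,-0.002,20]
    - [0,0.083,-0.108,-0.104,0.004,-0.002,20]
    - [0.03,0.083,-0.108,-0.104,0.004,-0.002,20]
    - [0.042,0.083,-0.108,-0.104,0.004,-0.002,20]
    - [0.042,0.083,-0.108,-0.104,0.004,-0.002,20]

```text
time: 21.6
tool_pos: [0.4094, 0.209, 0.121]
tcp_rot: [0.408, 1.536, -0.415]
wrist_force: [-0.8, -0.5, -3.4]
width: 0.452
```

```bash
python3 - <<'E'
from h import *
plan(.412,.211,.108,60)
E
```

```text
t 21.6 tcp [0.4094 0.209  0.121 ] jaw 59.9 w 0.452 F [-0.8 -0.5 -3.4] q6 -0.63
shift [0.013, 0.0031, 0.0013] turn [-0.002, -0.003, 0.005]
```

>>> jog_arm:
  rows:
    - [0.006,0.002,0.001,0,0,0.004,20]
    - [0.01,0.002,0.001,0,0,0.004,20]
    - [0.013,0.002,0.001,0,0,0.004,20]
    - [0.015,0.002,0.001,0,0,0.004,20]

```text
time: 22.0
tool_pos: [0.4124, 0.2103, 0.1082]
tcp_rot: [0.412, 1.533, -0.412]
wrist_force: [-6.0, -4.2, 19.1]
width: 0.449
```

Contact came at the tray-floor height. Releasing, rising and backing away so both cameras have a clear view.

>>> jog_arm:
  rows:
    - [-0.001,0,0,0,0,0,60]
    - [-0.001,0,0,0,0,0,75]
    - [-0.001,0,0,0,0,0,85]
    - [-0.001,0,0,0,0,0,85]
    - [-0.04,0,0,0,0,0,85]
    - [-0.08,0,0,0,0,0,85]
    - [-0.12,0,0,0,0,0,85]
    - [-0.14,0,0,0,0,0,85]

```text
time: 22.8
tool_pos: [0.4142, 0.211, 0.2523]
tcp_rot: [0.414, 1.529, -0.408]
wrist_force: [-0.6, 1.3, -0.7]
width: 0.849
```

```bash
python3 - <<'E'
from h import *
plan(.26,.62,.24,67)
E
```

```text
t 22.8 tcp [0.4142 0.211  0.2523] jaw 59.9 w 0.849 F [-0.6  1.3 -0.7] q6 -0.63
shift [0.0129, 0.2766, -0.3384] turn [-0.124, 0.002, -0.004]
```

>>> jog_arm:
  rows:
    - [0.01,0.277,-0.338,-0.124,0,0,85]
    - [0.01,0.277,-0.338,-0.124,0,0,85]
    - [0.01,0.277,-0.338,-0.124,0,0,85]
    - [0.01,0.277,-0.338,-0.124,0,0,85]
    - [0.01,0.277,-0.338,-0.124,0,0,85]
    - [0.01,0.277,-0.338,-0.124,0,0,85]
    - [0.01,0.277,-0.338,-0.124,0,0,85]
    - [0.01,0.277,-0.338,-0.124,0,0,85]
    - [0.01,0.277,-0.338,-0.124,0,0,85]
    - [0.01,0.277,-0.338,-0.124,0,0,85]
    - [0.01,0.277,-0.338,-0.124,0,0,85]
    - [0.01,0.277,-0.338,-0.124,0,0,85]

```text
time: 24.0
tool_pos: [0.2609, 0.6191, 0.2426]
tcp_rot: [0.316, 1.545, -0.313]
wrist_force: [-0.1, -0.3, -0.0]
width: 0.849
```

```bash
python3 - <<'E'
from h import *
s=imaging.read_camera("scene");t=imaging.read_camera("top")
cv2.imwrite("pics/f_s.png",s);cv2.imwrite("pics/f_t.png",t)
cv2.imwrite("pics/f2.png",cv2.resize(s[130:265,145:405],(790,410),interpolation=cv2.INTER_CUBIC))
cv2.imwrite("pics/f1.png",cv2.resize(t[95:275,130:380],(790,569),interpolation=cv2.INTER_CUBIC))
E
```

```text
(no output)
```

View pics/f1.png

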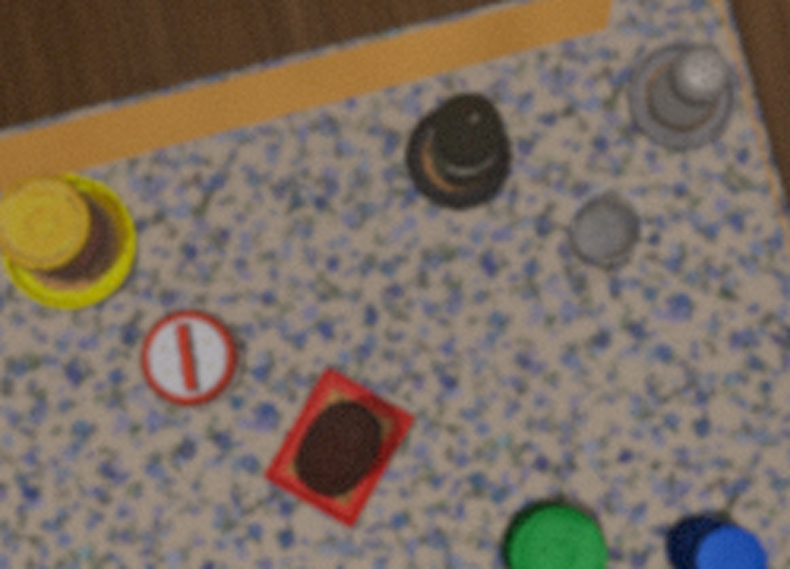

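View pics/f2.png

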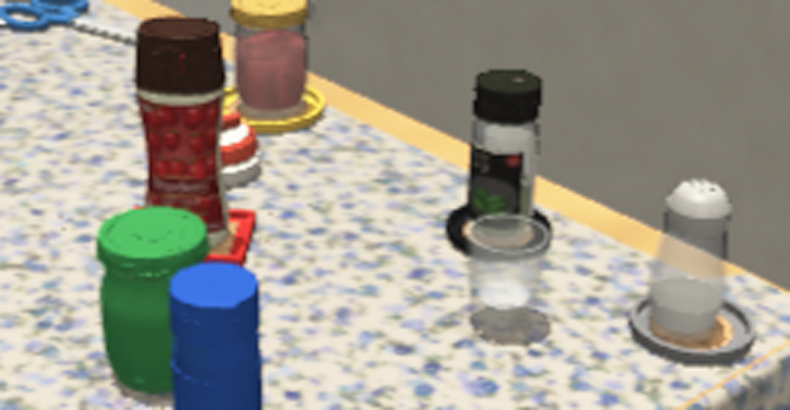

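```bash
python3 - <<'E'
from h import *
for n,p,z,h in [("jam",(43,225),.088,(.54,.381)),("spice",(472,127),.108,(.5955,.1366)),("shaker",(700,73),.09,(.635,-.006)),("sauce",(340,448),.145,(.412,.211))]:
    x=onz("top",130+p[0]/3.16,95+p[1]/3.16,z);print(n,x.round(4),"off mm",((x-h)*1000).round(1))
t=cv2.imread("pics/f_t.png");t0=cv2.imread("pics/top0.png")
for n,b in (("timer",(170,188,210,228)),("glass",(305,150,338,184))):
    d=cv2.absdiff(t,t0)[b[1]:b[3],b[0]:b[2]];print(n,"mean diff",d.mean().round(1))
s=cv2.imread("pics/f_s.png")
for n,top,bot in [("spice",(507,83),None)]: print(onz("scene",145+top[0]/3.038,130+top[1]/3.037,.108))
print("shk",onz("scene",145+697/3.038,130+187/3.037,.088))
print("jam",onz("scene",145+270/3.038,130+10/3.037,.088), "sauce",onz("scene",145+178/3.038,130+30/3.037,.145))
E
```

```text
jam [0.5392 0.3793] off mm [-0.8 -1.7]
spice [0.5936 0.1331] off mm [-1.9 -3.5]
shaker [ 0.6295 -0.0008] off mm [-5.5  5.2]
sauce [0.4124 0.2061] off mm [ 0.4 -4.9]
timer mean diff 2.2
glass mean diff 2.3
[0.58958456 0.12908599]
shk [0.6319334  0.00121312]
jam [0.53366528 0.36099507] sauce [0.40951307 0.20049946]
```

```bash
python3 -c "
from workcell import finish_job
print(finish_job())"
```

```text
the job is handed in; nothing more can be done
None
```

I put all four condiments into their own holders and handed the job in after about 24 s of robot time. No verdict came back.

**Placement:** each item touched down within about 0.5 mm of the height expected for its holder floor. All four look upright in the last pictures, with the bottle's long side along the tray's.

Estimated distance from the holder centre, from the final top view:

| Item | Off centre | Tolerance |
|---|---|---|
| Jam jar | about 2 mm | 13 mm |
| Spice jar | about 4 mm | 13 mm |
| Sauce bottle | about 5 mm | 16 mm |
| Shaker | about 7.5 mm | 13 mm |

**Bystanders:** the timer and shot glass look unmoved against the first picture. The blue and green look-alikes were not touched, and the arm ended well clear.

**Where checks disagreed:**
- **Scene camera:** its rays gave positions further off than the top view, roughly 6–21 mm from the holder centres, worst for the jam jar. I trusted the top view, because the scene camera sees these points at a shallow angle and I picked them by eye.
- **Base edges:** the shaker's and spice jar's visible bottom edges sat about 3 px higher than predicted. The spice jar showed this before I moved it, so I put it down to rounded bases.
- **Shaker:** it is the least certain. It has the largest offset for its tolerance, and I judged its tilt only from contact height and geometry.

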